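# Click the condiment carousel round and stand the garlic keeper in its ring

### The arm

A 6-joint arm with a two-finger parallel gripper is mounted at the origin on the work surface. World frame = base frame: x ahead of the robot, y to its left, z up, the work surface at z = 0. Lengths are in m, angles in degrees, forces in N, time in s.
With the tool pointing down it reaches from about 0.4 to 0.825 m from the base axis. Payload 7 kg.
Tool frame: the origin (TCP) lies between the finger pads, 19 mm behind the fingertips; this is the grasp point; z points along the fingers, y is the line along which they close (so a half turn about z gives the same grasp; the last joint's range is limited). The gripper opens to 88 mm and grips with 3 to 60 N. Pads are 19 mm wide; open, the fingers measure 130 mm over their backs; the gripper's body (78 mm by 193 mm) begins 47 mm behind the grasp point.
Start: joints at [88.356, 20.546, 0.682, 0, -70.136, -16.507], TCP at [0.21, 0.641, 0.245] pointing down, gripper open.
Joint ranges: [-176.03, 176.03], [-82.01, 121.73], [-58.28, 71.71], [-173.87, 95.51], [-174.79, -0.11], [-173.66, 173.66]. Speed limits (degrees/s): [136.94, 136.94, 172.46, 180, 180, 180].

### API

Orientations are given as [roll, pitch, yaw] about the fixed x, y, z axes, in that order (R = Rz(yaw) Ry(pitch) Rx(roll)).
In Python, from plant import r, vision gives the robot as it stands.
- The arm moves only by the shell command python3 -m pendant 'ROWS' [FORCE]. ROWS is JSON, a list that holds one entry, the list of rows, each a list of 7 numbers: the shift along the tool's x, y, z scaled (see below), then the turn, a rotation vector about the tool's x, y, z scaled (see below), then the opening, from -1 (shut) to 1 (fully open). In form: [[[x, y, z, wx, wy, wz, fingers], ...]]. A call has exactly 8 rows; each row shifts and turns the commanded pose from where the row before left it, along the tool's axes as they then stand; what a row does not reach is not made up. The controller multiplies each number of a shift by 20 mm and each number of a turn by 4 degrees. A row lasts 1/10 s, in which the tool goes at most 50 mm and 8.59 degrees, less where a joint would pass 70% of its speed; a pose out of reach is approached as far as the arm can. A call with a number of a shift or a turn outside -1 to 1 is refused whole. A call with a gripper value outside its range is refused whole. The fingers move at their own pace and stop on an object; FORCE is the grip in N (left out, the last holds). Time passes only in rows, so rows that do not move let the fingers close, or fill a call up. It gives the time, the measured TCP pose, the force, the opening and the grip force at its end, in the units of the state.
- r.get_state(): the state, without advancing time (a new reading comes with each control period).
- vision.capture(name): name is "scene" or "top"; returns a dict with "frame" (480x640x3 uint8, blue, green, red), "depth" (480x640 float32, m along the optical axis (not along the pixel's ray), 0 where there is no reading), "camera_matrix" (3x3 intrinsics, pixels), "k1" (the pictures are not rectified: a ray, as slopes to the right and down, at radius r is drawn at 1 + k1 r^2 times it, then the intrinsics apply), "extrinsics" (4x4, takes a point from world to camera coordinates). Camera axes: x right, y up, looking along -z (the intrinsics and any distortion apply to the point x, -y, -z); pixel columns grow to the right and rows downward; lengths in m; the calibration is good to about 2 mm. A picture is of the moment at which its call begins.
- r.close_job(): hands the job in; it is judged then, once.
The state is a dict: "time_s": time; "joints": joint angles; "qd": joint speeds; "joint_torque": joint torques, N m; "tcp_pos": TCP position; "eef_rot": TCP orientation; "contact_force": force on the tool from outside, world axes, zero at the start; "moment": the same for the moment, N m; "gripper_width": finger opening in m; "gripper_force": force on a finger pad.
Only numpy, scipy, OpenCV 4.12 (cv2) and the standard library are available. Lean on these libraries where they do the work, as an engineer would, in place of code of your own. Each camera call takes 0.05 s, during which the arm holds its last target. There are 200 camera calls.

### The job

Turn the wooden carousel by its upright post until the empty round ring on its deck is lined up with the fixed steel pointer and has clicked into that detent, and let go of the post. Then, and not before, lift the garlic keeper by its lid knob and stand it upright inside the ring without dropping it, leaving the carousel in that detent and the other things on the shelf where they are.

Things in the scene. Friction and masses are not known exactly. Their poses are not given: they have to be found in the camera images.
- carousel (a joint): Turn of the carousel deck about the vertical axis at hub; rad, grows counter-clockwise from above. Sprung detents at -1.571, -0.524, +0.524, +1.571; let go, it snaps to the nearest. The ring is at the pointer at +0.524. It starts at -1.571 or -0.524: go counter-clockwise two clicks or one. Takes up to about 4 N at the post.
- hub (a point): Centre of the deck, on its turning axis, at the deck's top, 35 mm above the shelf. The deck is a pale wooden disc, 300 mm across, 13 mm thick. A steel cap 44 mm across, 8 mm high, sits at its centre.
- post_top (a point): Centre of the top of the dark wooden turning post: an upright round post, 22 mm in diameter, 60 mm tall, fixed to the deck 115 mm from the hub. It stands 150 degrees counter-clockwise of the ring (seen from above, about the hub).
- bay (a point): Centre of the deck surface inside the empty round steel ring, 85 mm from the hub. The ring is 112 mm across outside, 104 mm inside, 8 mm high. The deck's other two holders are open rectangular trays 20 and 22 mm high.
- pointer (a point): Top of the steel pointer: a 10 mm square upright finger, 38 mm high, on a bar from the fixed stand, 178 mm from the hub, just outside the deck's edge on the side towards the robot.
- keeper: Garlic keeper: closed round white ceramic pot with rows of small vent holes and a wire latch on one side, 92 mm in diameter (88 at the foot), 100 mm high to the top of its lid, with a round lid knob above; about 0.45 kg. Origin: centre of its underside, z up.
- keeper_knob (a point): Centre of the top of the keeper's lid knob, 130 mm above its underside. The knob is an upright cylinder 30 mm in diameter and 30 mm high; the lid below it widens to 40 mm across at the knob's foot and slopes down 8 mm to 88 mm across. The latch holds the lid, so the knob lifts the whole pot.
- plates: Bystander: two stacked white enamel pie plates, 220 mm across, 40 mm high. Origin at the underside's centre.
- tongs: Bystander: steel tongs with blue silicone tips, 230 mm long, 26 mm high, lying. Origin near the middle, x towards the tips.
- paddle: Bystander: short bamboo paddle, 255 mm long, 65 mm wide, 8 mm thick, lying. Origin near the middle, x towards the blade.
- starter_handle: Bystander: loose handle of the chimney starter, a wooden grip 28 mm thick and 120 mm long with steel ends, 160 mm over all, lying. Origin under the grip's middle.
- jar: Bystander: glass spice jar, 60 mm across, 85 mm high. Origin at the underside's centre.
- herb_pot: Bystander: terracotta pot, 90 mm across, 75 mm high. Origin at the underside's centre.
- salt_crock: Bystander: low white crock with a flat wooden lid and no knob, 100 mm across, 67 mm high. Origin at the underside's centre.

How it is judged:
By the outcome, as a careful person would: the job done as asked, in the order asked, and still so for the second after the job is handed in, with the robot touching nothing.
It also fails if it takes over 61 s, if anything falls off the work surface, if the arm or the gripper's body presses on something with over 40 N, if the wrist force passes 120 N, or if a joint passes its speed limit or range.

## Working session

There is one attempt and no reset: what is moved stays moved. The work goes in short steps, Python scripts to look and compute and a shell command to move; the robot and the scene stay as the last step left them, time stands still between calls to the robot, and variables do not carry over. Pictures are saved under pics/ and viewed, at most 10 in all, crops included, and the job is handed in when it is done.

```bash
mkdir -p pics; ls; cat > h.py <<'E'
import numpy as np, cv2
from plant import r, vision
def cap(n):
    c=vision.capture(n); return c
def w2p(c,P):
    E=np.array(c["extrinsics"]);K=np.array(c["camera_matrix"])
    q=E[:3,:3]@np.array(P,float)+E[:3,3]; s=np.array([q[0],-q[1]])/-q[2]
    s=s*(1+c["k1"]*(s@s)); return K[0,0]*s[0]+K[0,2],K[1,1]*s[1]+K[1,2]
def ray(c,u,v):
    E=np.array(c["extrinsics"]);K=np.array(c["camera_matrix"])
    d=np.array([(u-K[0,2])/K[0,0],(v-K[1,2])/K[1,1]]); s=d.copy()
    for _ in range(20): s=d/(1+c["k1"]*(s@s))
    R=E[:3,:3]; return -R.T@E[:3,3], R.T@np.array([s[0],-s[1],-1])
def onz(c,u,v,z):
    o,d=ray(c,u,v); return o+d*(z-o[2])/d[2]
def dep(c,u,v):
    o,d=ray(c,u,v); return o+d*c["depth"][int(v),int(u)]
E
python3 - <<'E'
from h import *
print(r.get_state())
for n in("top","scene"):
    c=cap(n);cv2.imwrite(f"pics/{n}0.png",c["frame"]);o,d=ray(c,320,240);print(n,o,d)
E
```

```text
pics
{'time_s': 0.0, 'joints': array([ 8.83543820e+01,  2.05911860e+01,  6.34925558e-01, -2.02345949e-02,
       -7.01374391e+01, -1.65079250e+01]), 'qd': array([ 0.00636085,  0.09040261, -0.03898234, -0.01020676,  0.10602225,
        0.04336959]), 'joint_torque': array([ 7.31876244e-04, -5.82722676e+01,  2.93048984e+01,  6.99690118e+00,
        7.00510878e-03, -1.74358020e-04]), 'tcp_pos': array([0.21017417, 0.6409618 , 0.24443388]), 'eef_rot': array([ 1.79904757e+02, -8.38924340e-03, -1.81604266e+01]), 'contact_force': array([0.34679794, 0.21106725, 0.46320095]), 'moment': array([0.00157178, 0.00648662, 0.00447729]), 'gripper_force': 0.0, 'gripper_width': 0.08785760593600303}
top [0.2992595  0.00225365 1.56959311] [ 0.16334212  0.00173524 -0.98658986]
scene [ 1.22828193 -0.62799248  0.82643694] [-0.59472491  0.54657581 -0.58969401]
```

View pics/top0.png

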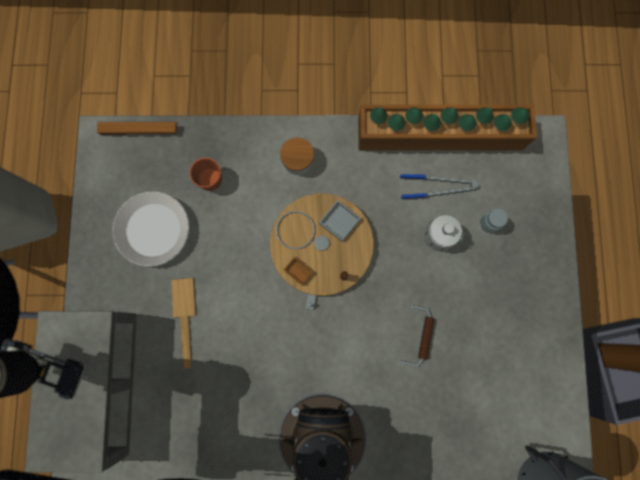

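View pics/scene0.png

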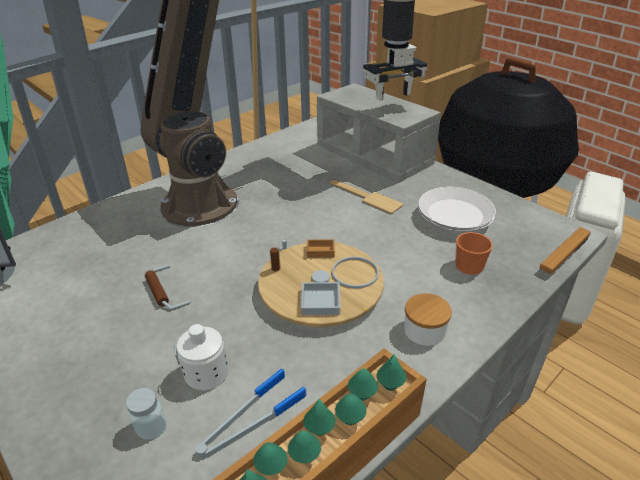

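The top view shows the hub near (322,243), the ring at (296,230), the post top at (344,275), the pointer at (312,300) and the keeper knob near (449,229). The scene view shows the same things: post (275,258), keeper knob (197,330). The ring looks about two clicks away. Next I'll measure these more precisely.

```bash
python3 - <<'E'
from h import *
c=cap("top");f=c["frame"];hsv=cv2.cvtColor(f,cv2.COLOR_BGR2HSV)
# deck: wood colour
m=cv2.inRange(hsv,(8,60,60),(28,255,255)); roi=np.zeros_like(m); roi[185:305,260:385]=255
m&=roi
cn=max(cv2.findContours(m,cv2.RETR_EXTERNAL,cv2.CHAIN_APPROX_NONE)[0],key=cv2.contourArea)
h=cv2.convexHull(cn); P=np.array([onz(c,*p[0],.035)[:2] for p in cn if True])
from scipy.optimize import least_squares
s=least_squares(lambda q:np.hypot(P[:,0]-q[0],P[:,1]-q[1])-q[2],[.62,0,.15],loss='soft_l1',f_scale=.002).x
print("deck",s)
def steel(u0,u1,v0,v1,z):
    g=hsv[v0:v1,u0:u1]; return g
# post: dark
pm=((f[265:290,332:358].max(2)<95)).astype(np.uint8)
ys,xs=np.nonzero(pm); print("post px",len(xs),xs.mean()+332,ys.mean()+265,xs.min()+332,xs.max()+332,ys.min()+265,ys.max()+265)
for (u,v) in((343,274),(344,274),(344,275),(345,276)): print(dep(c,u,v),onz(c,u,v,.095))
# sat low inside deck: ring, cap
lm=cv2.inRange(hsv,(0,0,60),(180,75,255))
M=np.zeros_like(lm);M[208:252,272:334]=lm[208:252,272:334]
n,l,st,ce=cv2.connectedComponentsWithStats(M)
for i in range(1,n): 
  if st[i][4]>8: print("low",st[i],ce[i],onz(c,*ce[i],.043))
big=cv2.hconcat([cv2.resize(f[180:315,255:385],None,fx=4,fy=4,interpolation=cv2.INTER_CUBIC),cv2.resize(f[205:255,420:485],None,fx=4,fy=4,interpolation=cv2.INTER_CUBIC).copy() if 0 else cv2.copyMakeBorder(cv2.resize(f[205:255,420:485],None,fx=4,fy=4,interpolation=cv2.INTER_CUBIC),0,340,0,0,cv2.BORDER_CONSTANT)])
cv2.imwrite("pics/c1.png",big)
s2=cap("scene");g=s2["frame"]
cv2.imwrite("pics/c2.png",cv2.resize(g[225:400,130:400],None,fx=2.9,fy=2.9,interpolation=cv2.INTER_CUBIC))
E
```

```text
deck [0.54392227 0.0007012  0.14945545]
post px 164 345.3536585365854 281.7926829268293 334 357 274 289
[ 0.45518705 -0.0607478   0.03220539] [ 0.44881819 -0.0581745   0.095     ]
[ 0.45455675 -0.06334225  0.03839253] [ 0.44881551 -0.06091721  0.095     ]
[ 0.452291   -0.06357265  0.0324723 ] [ 0.44606592 -0.06089493  0.095     ]
[ 0.44990912 -0.06662859  0.02750434] [ 0.44331534 -0.06361368  0.095     ]
low [272 208  13  20 119] [275.52941176 214.11764706] [0.62805965 0.13360919 0.043     ]
low [278 208  40  37 232] [297.25431034 226.20258621] [0.5923846  0.07048688 0.043     ]
low [322 212  12  24 159] [329.29559748 223.01257862] [ 0.60166657 -0.02191655  0.043     ]
low [314 235  16  16 195] [321.29230769 242.67692308] [0.5442217  0.00123777 0.043     ]
```

View pics/c1.png

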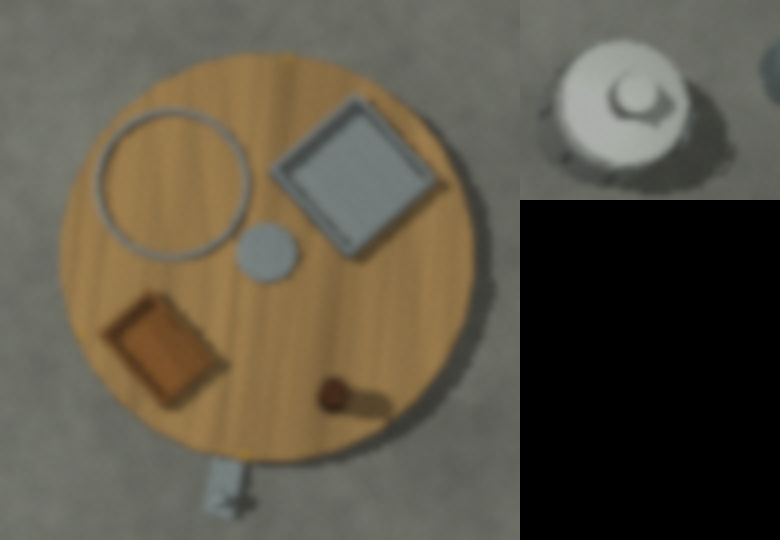

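View pics/c2.png

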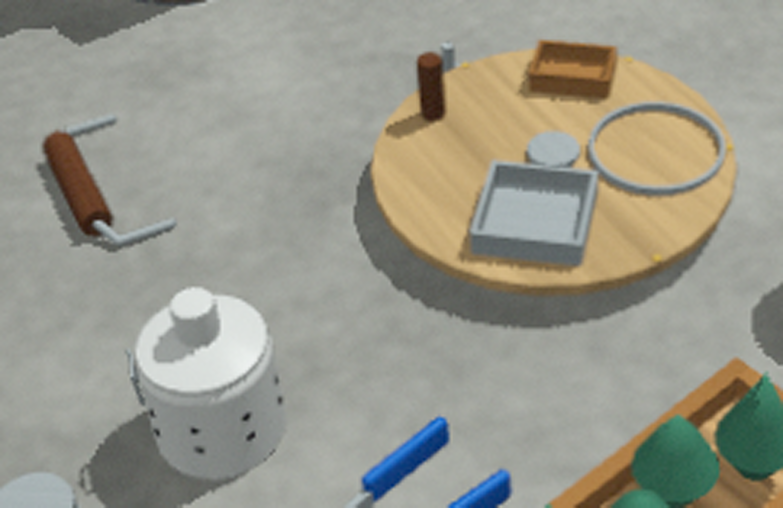

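The crops show the cap at crop (268,253), ring centre (173,184), post top (334,393), pointer tip (238,495) and knob (636,92) in the top view. In the scene crop, the post top is at (430,60), the knob top at (195,298) and the pointer tip at (447,44). I'll turn these into positions across both views.

```bash
python3 - <<'E'
from h import *
t=cap("top");s=cap("scene")
T=lambda x,y,o=(255,180):((x+.5)/4-.5+o[0],(y+.5)/4-.5+o[1])
S=lambda x,y:((x+.5)/2.9-.5+130,(y+.5)/2.9-.5+225)
def tri(a,b):
    A=0;B=0
    for o,d in(ray(t,*a),ray(s,*b)):
        d=d/np.linalg.norm(d);M=np.eye(3)-np.outer(d,d);A=A+M;B=B+M@o
    return np.linalg.solve(A,B)
items={"post":((334,393),(430,60),.095),"pointer":((238,495),(447,45),.038),"cap":((268,253),(553,146),.043),"ring":((173,184),(657,148),.041)}
for k,(a,b,z) in items.items(): print(k,onz(t,*T(*a),z),onz(s,*S(*b),z),tri(T(*a),S(*b)))
k=(T(636-520,92,(420,205)),S(195,298)); print("knob",onz(t,*k[0],.13),onz(s,*k[1],.13),tri(*k))
# refined knob via scene mask & top mask on brightness
hub=np.array([.544,.0005])
for n,z in(("ring",.041),("post",.095),("pointer",.038)):
    p=onz(t,*T(*items[n][0]),z)[:2]-hub;q=onz(s,*S(*items[n][1]),z)[:2]-hub
    print(n,[(np.hypot(*w),np.degrees(np.arctan2(w[1],w[0]))%360) for w in(p,q)])
# keeper body white blob extents in world top view at lid height .1
f=t["frame"];m=(f[200:260,420:485].min(2)>110).astype(np.uint8)
cn=max(cv2.findContours(m,cv2.RETR_EXTERNAL,cv2.CHAIN_APPROX_NONE)[0],key=cv2.contourArea)
print(cv2.minEnclosingCircle(cn),cv2.boundingRect(cn))
E
```

```text
post [ 0.43818595 -0.04473716  0.095     ] [ 0.43625916 -0.03711699  0.095     ] [ 0.43928342 -0.04254157  0.09908217]
pointer [0.37151084 0.02164676 0.038     ] [0.36772133 0.03436361 0.038     ] [0.37353725 0.02481109 0.045343  ]
cap [5.43645610e-01 2.84402256e-04 4.30000000e-02] [0.54160988 0.00238541 0.043     ] [5.43422520e-01 4.47190565e-04 4.51902832e-02]
ring [0.59446463 0.06879519 0.041     ] [0.60094189 0.06341658 0.041     ] [0.59574001 0.06910249 0.03450799]
knob [ 0.57136642 -0.34493939  0.13      ] [ 0.56819274 -0.34232299  0.13      ] [ 0.5709397  -0.34388175  0.13311681]
ring [(np.float64(0.08491708980220414), np.float64(53.53858982436101)), (np.float64(0.08485796985917982), np.float64(47.85371340432512))]
post [(np.float64(0.1150782952835591), np.float64(203.14746604901995)), (np.float64(0.11411891974545618), np.float64(199.24630551038985))]
pointer [(np.float64(0.17378059394641082), np.float64(173.0105537487072)), (np.float64(0.17950184551699358), np.float64(169.12579750361368))]
((25.2085018157959, 30.19635581970215), 16.44929313659668) (9, 14, 33, 33)
```

Measured positions:

| Item | Value |
|---|---|
| Hub | (0.544, 0.0005) |
| Ring angle | ≈53.5° |
| Post angle | ≈203° |
| Pointer angle | ≈173° |
| Knob | ≈(0.571, -0.344) |

So it's two clicks, a 120° counter-clockwise turn. First I'll go over the post.

```bash
R='x'
for i in 1; do
python3 -m pendant '[[[0.54,0.73,0,0,0,0,1],[0.54,0.73,0,0,0,0,1],[0.54,0.73,0,0,0,0,1],[0.54,0.73,0,0,0,0,1],[0.54,0.73,0,0,0,0,1],[0.54,0.73,0,0,0,0,1],[0.54,0.73,0,0,0,0,1],[0.54,0.73,0,0,0,0,1]]]' 30
done
```

```text
time_s: 1.1
tcp_pos: [0.2564, 0.5023, 0.2454]
eef_rot: [-180.0, 0.0, -18.1]
contact_force: [0.8, -1.0, 0.0]
gripper_width: 0.0876
gripper_force: 0.0
```

```bash
python3 -m pendant '[[[0.54,0.73,0,0,0,0,1],[0.54,0.73,0,0,0,0,1],[0.54,0.73,0,0,0,0,1],[0.54,0.73,0,0,0,0,1],[0.54,0.73,0,0,0,0,1],[0.54,0.73,0,0,0,0,1],[0.54,0.73,0,0,0,0,1],[0.54,0.73,0,0,0,0,1]]]' >/dev/null
python3 -m pendant '[[[0.54,0.73,0,0,0,0,1],[0.54,0.73,0,0,0,0,1],[0.54,0.73,0,0,0,0,1],[0.54,0.73,0,0,0,0,1],[0.54,0.73,0,0,0,0,1],[0.54,0.73,0,0,0,0,1],[0.54,0.73,0,0,0,0,1],[0.54,0.73,0,0,0,0,1]]]' >/dev/null
python3 -m pendant '[[[0.54,0.73,0,0,0,0,1],[0.54,0.73,0,0,0,0,1],[0.54,0.73,0,0,0,0,1],[0.54,0.73,0,0,0,0,1],[0.54,0.73,0,0,0,0,1],[0.54,0.73,0,0,0,0,1],[0.54,0.73,0,0,0,0,1],[0.54,0.73,0,0,0,0,1]]]'
python3 -m pendant '[[[0.54,0.73,0,0,0,0,1],[0.54,0.73,0,0,0,0,1],[0.54,0.73,0,0,0,0,1],[0.54,0.73,0,0,0,0,1],[0.54,0.73,0,0,0,0,1],[0.54,0.73,0,0,0,0,1],[0.54,0.73,0,0,0,0,1],[0.54,0.73,0,0,0,0,1]]]'
python3 -m pendant '[[[0,0,0,0,0,0.87,0.2],[0,0,0,0,0,0.87,0.2],[0,0,0,0,0,0.87,0.2],[0,0,0,0,0,0.87,0.2],[0,0,0,0,0,0.87,0.2],[0,0,0,0,0,0.87,0.2],[0,0,0,0,0,0.87,0.2],[0,0,0,0,0,0.87,0.2]]]'
```

```text
time_s: 3.5
tcp_pos: [0.3932, 0.0883, 0.2454]
eef_rot: [-180.0, -0.0, -18.2]
contact_force: [-0.1, 0.4, 0.4]
gripper_width: 0.0877
gripper_force: 0.0
time_s: 4.3
tcp_pos: [0.4387, -0.0496, 0.2454]
eef_rot: [-180.0, -0.0, -18.2]
contact_force: [0.6, -0.1, 0.5]
gripper_width: 0.0873
gripper_force: 0.0
time_s: 5.1
tcp_pos: [0.4385, -0.0488, 0.2453]
eef_rot: [180.0, 0.0, -46.1]
contact_force: [-0.4, -0.3, -0.7]
gripper_width: 0.0525
gripper_force: 0.0
```

```bash
python3 -m pendant '[[[0,0,0.16,0,0,0.86,0.2],[0,0,0.16,0,0,0.86,0.2],[0,0,0.16,0,0,0.86,0.2],[0,0,0.16,0,0,0.86,0.2],[0,0,0.16,0,0,0.86,0.2],[0,0,0.16,0,0,0.86,0.2],[0,0,0.16,0,0,0.86,0.2],[0,0,0.16,0,0,0.86,0.2]]]'>/dev/null
python3 -m pendant '[[[0,0,0.16,0,0,0.86,0.2],[0,0,0.16,0,0,0.86,0.2],[0,0,0.16,0,0,0.86,0.2],[0,0,0.16,0,0,0.86,0.2],[0,0,0.16,0,0,0.86,0.2],[0,0,0.16,0,0,0.86,0.2],[0,0,0.16,0,0,0.86,0.2],[0,0,0.16,0,0,0.86,0.2]]]'>/dev/null
python3 -m pendant '[[[0,0,0.16,0,0,0.86,0.2],[0,0,0.16,0,0,0.86,0.2],[0,0,0.16,0,0,0.86,0.2],[0,0,0.16,0,0,0.86,0.2],[0,0,0.16,0,0,0.86,0.2],[0,0,0.16,0,0,0.86,0.2],[0,0,0.16,0,0,0.86,0.2],[0,0,0.16,0,0,0.86,0.2]]]'>/dev/null
python3 -m pendant '[[[0,0,0.16,0,0,0.86,0.2],[0,0,0.16,0,0,0.86,0.2],[0,0,0.16,0,0,0.86,0.2],[0,0,0.16,0,0,0.86,0.2],[0,0,0.16,0,0,0.86,0.2],[0,0,0.16,0,0,0.86,0.2],[0,0,0.16,0,0,0.86,0.2],[0,0,0.16,0,0,0.86,0.2]]]'
python3 - <<'E'
from h import *
s=cap("scene");g=s["frame"]
cv2.imwrite("pics/c3.png",cv2.resize(g[150:330,180:400],None,fx=3,fy=3,interpolation=cv2.INTER_CUBIC))
E
```

```text
time_s: 8.3
tcp_pos: [0.4386, -0.0488, 0.1429]
eef_rot: [-180.0, 0.0, -156.2]
contact_force: [0.5, -1.1, 0.1]
gripper_width: 0.053
gripper_force: 0.0
```

View pics/c3.png

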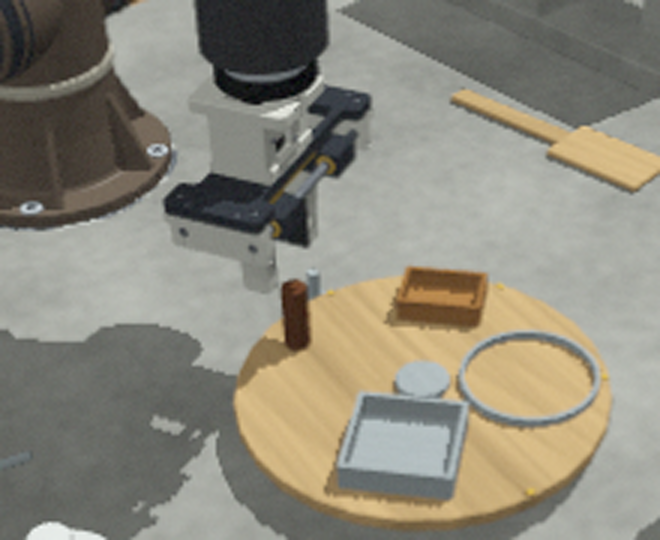

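The near finger is at crop (260,280), just above and outside the post at (294,290). I'll shift 4 mm along tool y, go down and grip.

```bash
python3 -m pendant '[[[-0.05,0.19,0,0,0,0,0.2],[0,0,0.5,0,0,0,0.2],[0,0,0.5,0,0,0,0.2],[0,0,0.5,0,0,0,0.2],[0,0,0.5,0,0,0,0.2],[0,0,0.5,0,0,0,0.2],[0,0,0.5,0,0,0,0.2],[0,0,0.15,0,0,0,0.2]]]'
python3 -m pendant '[[[0,0,0,0,0,0,-1],[0,0,0,0,0,0,-1],[0,0,0,0,0,0,-1],[0,0,0,0,0,0,-1],[0,0,0,0,0,0,-1],[0,0,0,0,0,0,-1],[0,0,0,0,0,0,-1],[0,0,0,0,0,0,-1]]]' 25
```

```text
time_s: 9.15
tcp_pos: [0.4375, -0.0445, 0.0786]
eef_rot: [180.0, -0.1, -156.1]
contact_force: [-0.6, -0.4, 0.3]
gripper_width: 0.0527
gripper_force: 0.0
time_s: 9.95
tcp_pos: [0.4381, -0.0443, 0.0802]
eef_rot: [-180.0, -0.0, -156.1]
contact_force: [-3.5, -0.1, 5.5]
gripper_width: 0.0218
gripper_force: 25.0
```

```bash
python3 -m pendant '[[[-0.006,-0.376,0,0,0,-0.9375,-1],[-0.006,-0.376,0,0,0,-0.9375,-1],[-0.006,-0.376,0,0,0,-0.9375,-1],[-0.006,-0.376,0,0,0,-0.9375,-1],[-0.006,-0.376,0,0,0,-0.9375,-1],[-0.006,-0.376,0,0,0,-0.9375,-1],[-0.006,-0.376,0,0,0,-0.9375,-1],[-0.006,-0.376,0,0,0,-0.9375,-1]]]'
python3 -c "
import numpy as np
from plant import r
s=r.get_state();d=s['tcp_pos'][:2]-[.544,.0005];print(np.hypot(*d),np.degrees(np.arctan2(d[1],d[0]))%360,s['contact_force'])"
```

```text
time_s: 10.75
tcp_pos: [0.4757, -0.0913, 0.0802]
eef_rot: [-179.9, 0.0, -125.9]
contact_force: [-0.3, 1.5, 1.5]
gripper_width: 0.022
gripper_force: 25.0
0.11443634686866913 233.35170992409735 [-0.25585063  1.54906243  1.52005037]
```

Tracking the arc well, so I'll continue.

```bash
python3 -m pendant '[[[-0.006,-0.376,0,0,0,-0.9375,-1],[-0.006,-0.376,0,0,0,-0.9375,-1],[-0.006,-0.376,0,0,0,-0.9375,-1],[-0.006,-0.376,0,0,0,-0.9375,-1],[-0.006,-0.376,0,0,0,-0.9375,-1],[-0.006,-0.376,0,0,0,-0.9375,-1],[-0.006,-0.376,0,0,0,-0.9375,-1],[-0.006,-0.376,0,0,0,-0.9375,-1]]]'
python3 -m pendant '[[[-0.006,-0.376,0,0,0,-0.9375,-1],[-0.006,-0.376,0,0,0,-0.9375,-1],[-0.006,-0.376,0,0,0,-0.9375,-1],[-0.006,-0.376,0,0,0,-0.9375,-1],[-0.006,-0.376,0,0,0,-0.9375,-1],[-0.006,-0.376,0,0,0,-0.9375,-1],[-0.006,-0.376,0,0,0,-0.9375,-1],[-0.006,-0.376,0,0,0,-0.9375,-1]]]'
python3 -m pendant '[[[-0.006,-0.376,0,0,0,-0.9375,-1],[-0.006,-0.376,0,0,0,-0.9375,-1],[-0.006,-0.376,0,0,0,-0.9375,-1],[-0.006,-0.376,0,0,0,-0.9375,-1],[-0.006,-0.376,0,0,0,-0.9375,-1],[-0.006,-0.376,0,0,0,-0.9375,-1],[-0.006,-0.376,0,0,0,-0.9375,-1],[-0.006,-0.376,0,0,0,-0.9375,-1]]]'
python3 -c "
import numpy as np
from plant import r
s=r.get_state();d=s['tcp_pos'][:2]-[.544,.0005];print(np.hypot(*d),np.degrees(np.arctan2(d[1],d[0]))%360,s['contact_force'])"
```

```text
time_s: 11.55
tcp_pos: [0.5311, -0.1129, 0.0802]
eef_rot: [-179.9, 0.0, -95.9]
contact_force: [-1.7, 7.1, 4.1]
gripper_width: 0.0215
gripper_force: 25.0
time_s: 12.35
tcp_pos: [0.5896, -0.1041, 0.0802]
eef_rot: [-179.9, 0.0, -65.9]
contact_force: [-3.1, 8.5, 5.3]
gripper_width: 0.0216
gripper_force: 25.0
time_s: 13.15
tcp_pos: [0.6359, -0.0677, 0.0802]
eef_rot: [-180.0, 0.0, -35.9]
contact_force: [-5.0, 3.5, 7.1]
gripper_width: 0.0213
gripper_force: 25.0
0.1144369409296046 323.3951389895233 [-4.96560504  3.45293322  7.05575839]
```

```bash
python3 -m pendant '[[[0,0,0,0,0,0,0.2],[0,0,0,0,0,0,0.2],[0,0,0,0,0,0,0.2],[0,0,0,0,0,0,0.2],[0,0,0,0,0,0,0.2],[0,0,-0.5,0,0,0,0.2],[0,0,-1,0,0,0,0.2],[0,0,-1,0,0,0,0.2]]]'
python3 -m pendant '[[[0,0,-1,0,0,0,0.2],[0,0,-1,0,0,0,0.2],[0,0,-1,0,0,0,0.2],[0,0,-1,0,0,0,0.2],[0,0,-1,0,0,0,0.2],[0,0,0,0,0,0,0.2],[0,0,0,0,0,0,0.2],[0,0,0,0,0,0,0.2]]]'
python3 - <<'E'
from h import *
t=cap("top");f=t["frame"]
s=cap("scene")["frame"]
cv2.imwrite("pics/c4.png",cv2.hconcat([cv2.resize(f[180:315,255:385],(390,405),interpolation=cv2.INTER_CUBIC),cv2.resize(s[215:350,240:370],(390,405),interpolation=cv2.INTER_CUBIC)]))
E
```

```text
time_s: 13.95
tcp_pos: [0.6357, -0.0688, 0.131]
eef_rot: [180.0, 0.0, -36.1]
contact_force: [-0.5, -0.5, -0.6]
gripper_width: 0.0524
gripper_force: 0.0
time_s: 14.75
tcp_pos: [0.6353, -0.0687, 0.2295]
eef_rot: [180.0, 0.0, -36.1]
contact_force: [0.8, -0.2, -0.5]
gripper_width: 0.0525
gripper_force: 0.0
```

View pics/c4.png

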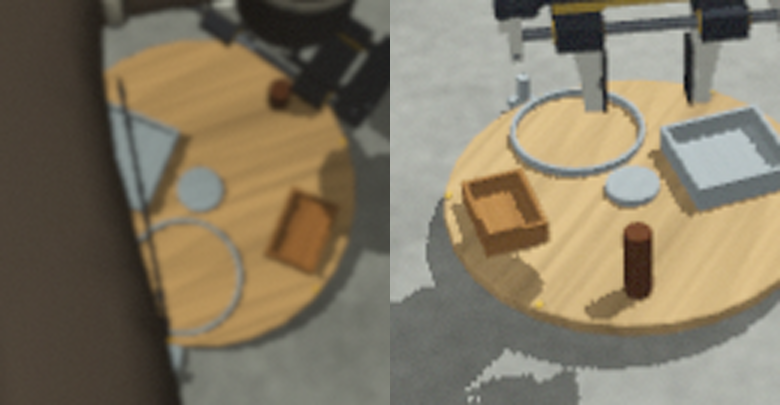

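The ring is lined up with the pointer (scene crop: ring centre (578,130), pointer (522,88)) and the post is free. Next is the keeper.

```bash
python3 -m pendant '[[[0.34,0.81,0,0,0,0,0.6],[0.34,0.81,0,0,0,0,0.6],[0.34,0.81,0,0,0,0,0.6],[0.34,0.81,0,0,0,0,0.6],[0.34,0.81,0,0,0,0,0.6],[0.34,0.81,0,0,0,0,0.6],[0.34,0.81,0,0,0,0,0.6],[0.34,0.81,0,0,0,0,0.6]]]'>/dev/null
python3 -m pendant '[[[0.34,0.81,0,0,0,0,0.6],[0.34,0.81,0,0,0,0,0.6],[0.34,0.81,0,0,0,0,0.6],[0.34,0.81,0,0,0,0,0.6],[0.34,0.81,0,0,0,0,0.6],[0.34,0.81,0,0,0,0,0.6],[0.34,0.81,0,0,0,0,0.6],[0.34,0.81,0,0,0,0,0.6]]]'
python3 -m pendant '[[[0,0,0.5,0,0,0,0.6],[0,0,0.5,0,0,0,0.6],[0,0,0.5,0,0,0,0.6],[0,0,0.5,0,0,0,0.6],[0,0,0,0,0,0,0.6],[0,0,0,0,0,0,0.6],[0,0,0,0,0,0,0.6],[0,0,0,0,0,0,0.6]]]'
python3 - <<'E'
from h import *
c=cap("scene");s=c["frame"];t=cap("top");f=t["frame"]
st=r.get_state();print(w2p(c,st["tcp_pos"]))
cv2.imwrite("pics/c5.png",cv2.hconcat([cv2.resize(s[270:400,130:260],(390,390),interpolation=cv2.INTER_CUBIC),cv2.resize(f[180:315,255:385],(390,390),interpolation=cv2.INTER_CUBIC)]))
# ring + cap in top view
hsv=cv2.cvtColor(f,cv2.COLOR_BGR2HSV);lm=cv2.inRange(hsv,(0,0,60),(180,75,255));M=np.zeros_like(lm);M[225:300,280:345]=lm[225:300,280:345]
n,l,stt,ce=cv2.connectedComponentsWithStats(M)
for i in range(1,n):
  if stt[i][4]>8:
    x,y,w,h,a=stt[i]; print(stt[i],ce[i],onz(t,x+w/2-.5,y+h/2-.5,.043))
E
```

```text
time_s: 16.45
tcp_pos: [0.5708, -0.3436, 0.2299]
eef_rot: [180.0, 0.0, -36.1]
contact_force: [-1.1, -0.6, -0.3]
gripper_width: 0.07
gripper_force: 0.0
time_s: 17.25
tcp_pos: [0.5715, -0.3422, 0.1906]
eef_rot: [-180.0, -0.1, -36.1]
contact_force: [-0.3, -0.3, -0.6]
gripper_width: 0.0699
gripper_force: 0.0
(np.float64(192.50635622258642), np.float64(305.01424770215374))
[280 225  35  26 674] [295.81454006 235.115727  ] [0.5593468  0.07100131 0.043     ]
[314 235  16  16 197] [321.24873096 242.65482234] [0.54473497 0.00064163 0.043     ]
[296 253  40  39 238] [315.51260504 271.94537815] [0.45986315 0.01778215 0.043     ]
[280 275  65  25 569] [303.1370826  293.41827768] [0.41730393 0.02764755 0.043     ]
```

View pics/c5.png

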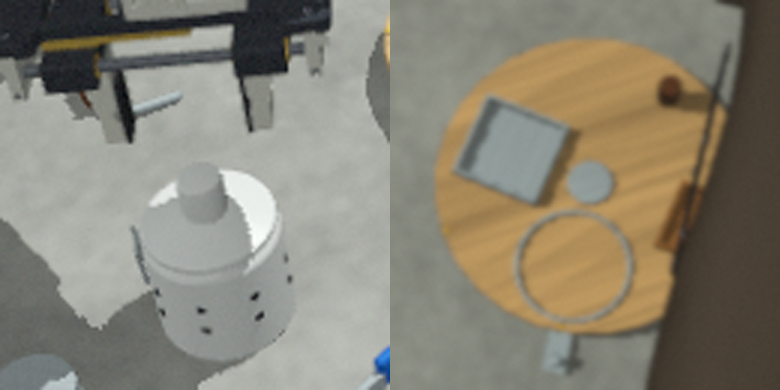

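The gripper straddles the knob (crop (203,180)), with both fingers clear of it. In the top view the ring is at crop (574,266) next to the pointer. The ring angle reads a bit differently from my prediction, so I'll fit it in both the old and new pictures.

```bash
python3 - <<'E'
from h import *
from scipy.optimize import least_squares
t=cap("top")
def fit(f,guess):
    hsv=cv2.cvtColor(f,cv2.COLOR_BGR2HSV);m=cv2.inRange(hsv,(0,0,50),(180,95,255))
    vs,us=np.nonzero(m[200:300,270:345]);P=np.array([onz(t,u+270,v+200,.041)[:2] for u,v in zip(us,vs)])
    q=np.array(guess)
    for w in(.012,.006,.005):
        d=np.hypot(*(P-q).T);S=P[abs(d-.054)<w]
        q=least_squares(lambda q:np.hypot(*(S-q).T)-.054,q,loss='soft_l1',f_scale=.002).x
    d=q-[.544,.0005];print("ring",q,len(S),np.hypot(*d),np.degrees(np.arctan2(d[1],d[0]))%360)
a=cv2.imread("pics/top0.png")
fit(a,[.5945,.069]);fit(t["frame"],[.46,.014])
for nm,f,(u0,u1,v0,v1) in(("old",a,(332,349,268,284)),("new",t["frame"],(340,353,203,217))):
    g=f[v0:v1,u0:u1].astype(int);m=(g[...,2]<90)&(g[...,2]-g[...,0]>15)
    vs,us=np.nonzero(m);print(nm,m.sum(),us.mean()+u0,vs.mean()+v0)
    d=onz(t,us.mean()+u0,vs.mean()+v0,.08)[:2]-[.544,.0005];print("post",np.hypot(*d),np.degrees(np.arctan2(d[1],d[0]))%360)
E
```

```text
ring [0.58323355 0.07700182] 339 0.08597557347595947 62.84922310754996
ring [0.46123483 0.01746104] 338 0.0844852086382865 168.4187387605027
old 62 344.1290322580645 275.758064516129
post 0.11662835914129803 212.33308703186106
new 56 348.2142857142857 212.375
post 0.11059770287931245 317.02389758968786
```

```bash
cat > cloud.py <<'E'
from h import *
from scipy.optimize import least_squares
def cloud(n):
    c=cap(n);vs,us=np.mgrid[150:420,100:480];K=np.array(c["camera_matrix"])
    us=us.ravel();vs=vs.ravel();E=np.array(c["extrinsics"]);R=E[:3,:3]
    d=np.stack([(us-K[0,2])/K[0,0],(vs-K[1,2])/K[1,1]],1);s=d.copy()
    for _ in range(15): s=d/(1+c["k1"]*(s**2).sum(1,keepdims=True))
    z=c["depth"][vs,us];P=(np.c_[s[:,0],-s[:,1],-np.ones(len(s))]*z[:,None]-E[:3,3])@R
    return P[z>0],c["frame"][vs,us][z>0].astype(int)
E
python3 - <<'E'
from cloud import *
P,C=cloud("scene");H=np.array([.544,.0005])
d=P[:,:2]-H;rr=np.hypot(*d.T);an=np.degrees(np.arctan2(d[:,1],d[:,0]))%360
def circ(S,R,g): return least_squares(lambda q:np.hypot(*(S-q).T)-R,g,loss='soft_l1',f_scale=.002).x
def rep(n,q): e=q-H;print(n,q,np.hypot(*e),np.degrees(np.arctan2(e[1],e[0]))%360)
# deck top edge/hub
k=(abs(P[:,2]-.035)<.006)&(rr<.16);print("deck z",np.median(P[k,2]),"centroid",P[k,:2].mean(0), 'bbox',(P[k,:2].min(0)+P[k,:2].max(0))/2)
cap_=(P[:,2]>.038)&(rr<.035);q=P[cap_,:2];print("cap",len(q),(q.min(0)+q.max(0))/2,np.median(P[cap_,2]))
k=(P[:,2]>.05)&(abs(rr-.115)<.025)&(an>295)&(an<345)&(C[:,2]<110);S=P[k];print(len(S),S[:,2].max());
rep("post",circ(S[:,:2],.011,S[:,:2].mean(0)))
k=(rr>.155)&(rr<.2)&(an>155)&(an<190)&(P[:,2]>.02);S=P[k];print("ptr",len(S),S[:,2].max(),S.mean(0));rep("ptr",S[S[:,2]>.025][:,:2].mean(0))
sat=C.max(1)-C.min(1)
k=(rr>.025)&(rr<.147)&(an>120)&(an<220)&(sat<45)&(P[:,2]>.033)&(P[:,2]<.06);S=P[k,:2];g=np.array([.46,.014])
for w in(.012,.008,.006):
    T=S[abs(np.hypot(*(S-g).T)-.054)<w];g=circ(T,.054,g)
print(len(T));rep("ring",g)
k=(abs(P[:,2]-.118)<.018)&(np.hypot(P[:,0]-.57,P[:,1]+.344)<.022);S=P[k];print("knob",len(S),circ(S[S[:,2]<.126][:,:2],.015,[.57,-.344]),S[:,2].max())
E
```

```text
deck z 0.03585200914781901 centroid [ 0.55942696 -0.01490941] bbox [ 0.54459509 -0.00088907]
cap 238 [5.41620457e-01 2.72605663e-04] 0.04303521199405204
139 0.0963329900288538
post [ 0.63067762 -0.07403136] 0.11431506153415472 319.30879870374577
ptr 31 0.03974558018802911 [0.37111633 0.03218415 0.03209093]
ptr [0.37114221 0.0320707 ] 0.17571717004601786 169.6495955148846
333
ring [0.46117434 0.01593461] 0.0842515094554685 169.4439753055117
knob 373 [ 0.57065834 -0.34614147] 0.1346504972450768
```

Everything agrees: post 319.3°, ring 169.4° and pointer 169.6°, so the ring has snapped into the detent. Now I'll grasp the keeper's knob.

```bash
python3 -m pendant '[[[0.05,0.12,0.4,0,0,0,0.6],[0,0,0.5,0,0,0,0.6],[0,0,0.5,0,0,0,0.6],[0,0,0.5,0,0,0,0.6],[0,0,0.5,0,0,0,0.6],[0,0,0.5,0,0,0,0.6],[0,0,0.35,0,0,0,0.6],[0,0,0,0,0,0,0.6]]]'
python3 -m pendant '[[[0,0,0,0,0,0,-1],[0,0,0,0,0,0,-1],[0,0,0,0,0,0,-1],[0,0,0,0,0,0,-1],[0,0,0,0,0,0,-1],[0,0,0,0,0,0,-1],[0,0,0,0,0,0,-1],[0,0,0,0,0,0,-1]]]' 40
```

```text
time_s: 18.25
tcp_pos: [0.5699, -0.3445, 0.1235]
eef_rot: [180.0, 0.1, -36.1]
contact_force: [-0.8, 0.4, 0.2]
gripper_width: 0.0698
gripper_force: 0.0
time_s: 19.05
tcp_pos: [0.5705, -0.3449, 0.1251]
eef_rot: [180.0, -0.0, -36.1]
contact_force: [-0.0, -1.0, 1.7]
gripper_width: 0.0293
gripper_force: 40.0
```

```bash
python3 -m pendant '[[[0,0,-0.3,0,0,0,-1],[0,0,-0.6,0,0,0,-1],[0,0,-0.8,0,0,0,-1],[0,0,-0.9,0,0,0,-1],[0,0,-0.9,0,0,0,-1],[0,0,-0.8,0,0,0,-1],[0,0,-0.5,0,0,0,-1],[0,0,-0.2,0,0,0,-1]]]'
python3 -m pendant '[[[-0.3,-0.23,0,0,0,0,-1],[-0.5,-0.38,0,0,0,0,-1],[-0.63,-0.475,0,0,0,0,-1],[-0.63,-0.475,0,0,0,0,-1],[-0.63,-0.475,0,0,0,0,-1],[-0.63,-0.475,0,0,0,0,-1],[-0.63,-0.475,0,0,0,0,-1],[-0.63,-0.475,0,0,0,0,-1]]]'
python3 -m pendant '[[[-0.63,-0.475,0,0,0,0,-1],[-0.63,-0.475,0,0,0,0,-1],[-0.63,-0.475,0,0,0,0,-1],[-0.63,-0.475,0,0,0,0,-1],[-0.63,-0.475,0,0,0,0,-1],[-0.63,-0.475,0,0,0,0,-1],[-0.63,-0.475,0,0,0,0,-1],[-0.63,-0.475,0,0,0,0,-1]]]'
python3 -m pendant '[[[-0.63,-0.475,0,0,0,0,-1],[-0.63,-0.475,0,0,0,0,-1],[-0.63,-0.475,0,0,0,0,-1],[-0.63,-0.475,0,0,0,0,-1],[-0.63,-0.475,0,0,0,0,-1],[-0.63,-0.475,0,0,0,0,-1],[-0.5,-0.37,0,0,0,0,-1],[-0.3,-0.2,0,0,0,0,-1]]]'
python3 -m pendant '[[[0,0,0,0,0,0,-1],[0,0,0,0,0,0,-1],[0,0,0,0,0,0,-1],[0,0,0,0,0,0,-1],[0,0,0,0,0,0,-1],[0,0,0,0,0,0,-1],[0,0,0,0,0,0,-1],[0,0,0,0,0,0,-1]]]'
```

```text
time_s: 19.85
tcp_pos: [0.5709, -0.3448, 0.2265]
eef_rot: [-180.0, -0.1, -36.1]
contact_force: [-0.0, 0.5, -4.4]
gripper_width: 0.0292
gripper_force: 40.0
time_s: 20.65
tcp_pos: [0.5368, -0.2334, 0.2251]
eef_rot: [-180.0, -0.0, -36.1]
contact_force: [0.8, 0.0, -4.6]
gripper_width: 0.0289
gripper_force: 40.0
time_s: 21.45
tcp_pos: [0.5001, -0.1129, 0.225]
eef_rot: [-180.0, -0.0, -36.1]
contact_force: [-1.0, 0.3, -5.0]
gripper_width: 0.0293
gripper_force: 40.0
time_s: 22.25
tcp_pos: [0.4663, -0.0038, 0.2251]
eef_rot: [-180.0, -0.0, -36.0]
contact_force: [-0.1, 0.4, -3.5]
gripper_width: 0.029
gripper_force: 40.0
time_s: 23.05
tcp_pos: [0.4668, -0.0049, 0.225]
eef_rot: [180.0, -0.0, -36.1]
contact_force: [-0.2, -0.9, -4.2]
gripper_width: 0.0293
gripper_force: 40.0
```

```bash
python3 -m pendant '[[[-0.22,-0.165,0,0,0,0,-1],[-0.44,-0.335,0,0,0,0,-1],[-0.22,-0.165,0,0,0,0,-1],[0,0,0.5,0,0,0,-1],[0,0,0.5,0,0,0,-1],[0,0,0.5,0,0,0,-1],[0,0,0.5,0,0,0,-1],[0,0,0.25,0,0,0,-1]]]'
python3 - <<'E'
from cloud import *
print(r.get_state()["tcp_pos"])
P,C=cloud("scene")
def circ(S,g,R): return least_squares(lambda q:np.hypot(*(S-q[:2]).T)-R,g,loss='soft_l1',f_scale=.002).x
k=(np.hypot(P[:,0]-.46,P[:,1]-.016)<.06)&(C.max(1)-C.min(1)<40)
for a,b in((.06,.08),(.08,.1),(.1,.12),(.12,.14)):
    S=P[k&(P[:,2]>a)&(P[:,2]<b)];print(a,len(S),circ(S[:,:2],[.46,.016],.0455))
s=cap("scene")["frame"];cv2.imwrite("pics/c6.png",cv2.resize(s[130:330,240:440],(600,600),interpolation=cv2.INTER_CUBIC))
E
```

```text
time_s: 23.85
tcp_pos: [0.4597, 0.0159, 0.1784]
eef_rot: [179.9, 0.1, -36.1]
contact_force: [0.6, -0.4, -4.8]
gripper_width: 0.029
gripper_force: 40.0
[0.45971029 0.01585056 0.17837272]
0.06 229 [0.46034908 0.01445518]
0.08 260 [0.460235   0.01450622]
0.1 257 [0.46025767 0.01431558]
0.12 311 [0.45956189 0.01446651]
```

View pics/c6.png

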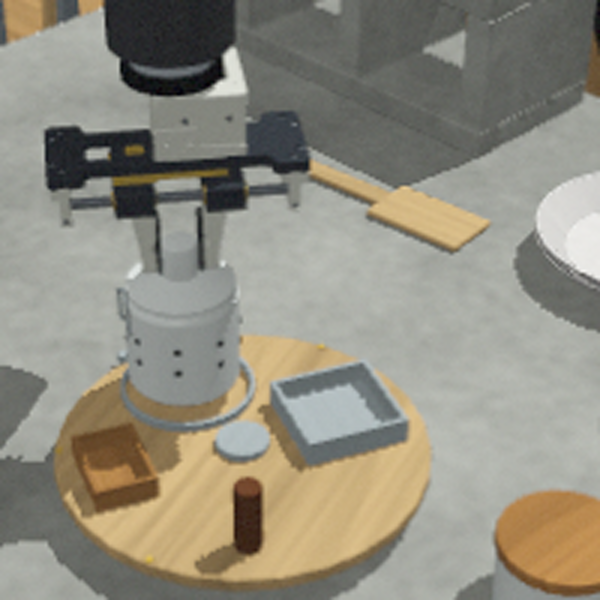

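The keeper hangs upright over the ring (pot (183,350), ring (188,390) in the crop), about 1–2 mm off centre. I'll trim that and lower it gently.

```bash
python3 -m pendant '[[[0,-0.09,0.2,0,0,0,-1],[0,0,0.2,0,0,0,-1],[0,0,0.2,0,0,0,-1],[0,0,0.1,0,0,0,-1],[0,0,0.1,0,0,0,-1],[0,0,0.05,0,0,0,-1],[0,0,0,0,0,0,-1],[0,0,0,0,0,0,-1]]]'
python3 -m pendant '[[[0,0,0.05,0,0,0,-1],[0,0,0.05,0,0,0,-1],[0,0,0.04,0,0,0,-1],[0,0,0.03,0,0,0,-1],[0,0,0,0,0,0,-1],[0,0,0,0,0,0,-1],[0,0,0,0,0,0,-1],[0,0,0,0,0,0,-1]]]'
```

```text
time_s: 24.75
tcp_pos: [0.4615, 0.0177, 0.1631]
eef_rot: [-180.0, -0.0, -36.1]
contact_force: [-0.7, 0.3, -4.6]
gripper_width: 0.0293
gripper_force: 40.0
time_s: 25.55
tcp_pos: [0.4616, 0.0177, 0.1601]
eef_rot: [-180.0, -0.0, -36.1]
contact_force: [-3.5, -1.1, 5.9]
gripper_width: 0.0292
gripper_force: 40.0
```

Contact is at the expected height, so I'll release and back straight up.

```bash
python3 -m pendant '[[[0,0,0,0,0,0,0.4],[0,0,0,0,0,0,0.4],[0,0,0,0,0,0,0.4],[0,0,0,0,0,0,0.4],[0,0,0,0,0,0,0.4],[0,0,0,0,0,0,0.4],[0,0,-0.3,0,0,0,0.4],[0,0,-0.6,0,0,0,0.4]]]'
python3 -m pendant '[[[0,0,-1,0,0,0,0.4],[0,0,-1,0,0,0,0.4],[0,0,-1,0,0,0,0.4],[0,0,-1,0,0,0,0.4],[0,0,-1,0,0,0,0.4],[0,0,-0.5,0,0,0,0.4],[0,0,0,0,0,0,0.4],[0,0,0,0,0,0,0.4]]]'
python3 - <<'E'
from cloud import *
P,C=cloud("scene");H=np.array([.544,.0005])
d=P[:,:2]-H;rr=np.hypot(*d.T);an=np.degrees(np.arctan2(d[:,1],d[:,0]))%360
circ=lambda S,R,g: least_squares(lambda q:np.hypot(*(S-q).T)-R,g,loss='soft_l1',f_scale=.002).x
k=(P[:,2]>.05)&(abs(rr-.115)<.025)&(an>295)&(an<345)&(C[:,2]<110);S=P[k,:2];e=circ(S,.011,S.mean(0))-H;print("post",np.degrees(np.arctan2(e[1],e[0]))%360)
k=(np.hypot(P[:,0]-.46,P[:,1]-.016)<.06)&(C.max(1)-C.min(1)<40)
for a,b in((.06,.08),(.08,.1),(.1,.12)):
    S=P[k&(P[:,2]>a)&(P[:,2]<b),:2];print(a,circ(S,.0455,[.46,.016]))
S=P[(np.hypot(P[:,0]-.46,P[:,1]-.016)<.02)];print("knob top",np.percentile(S[:,2],95))
s=cap("scene")["frame"];cv2.imwrite("pics/c7.png",cv2.resize(s,(800,600)))
E
```

```text
time_s: 26.35
tcp_pos: [0.4609, 0.0175, 0.1774]
eef_rot: [179.9, 0.1, -36.1]
contact_force: [0.0, 1.4, -0.2]
gripper_width: 0.0613
gripper_force: 0.0
time_s: 27.15
tcp_pos: [0.461, 0.0177, 0.2869]
eef_rot: [180.0, 0.0, -36.1]
contact_force: [-0.4, 0.6, -0.5]
gripper_width: 0.0615
gripper_force: 0.0
post 319.18917997942
0.06 [0.46215615 0.01630623]
0.08 [0.46220757 0.01633455]
0.1 [0.4614819  0.01626999]
knob top 0.1669464031641072
```

View pics/c7.png

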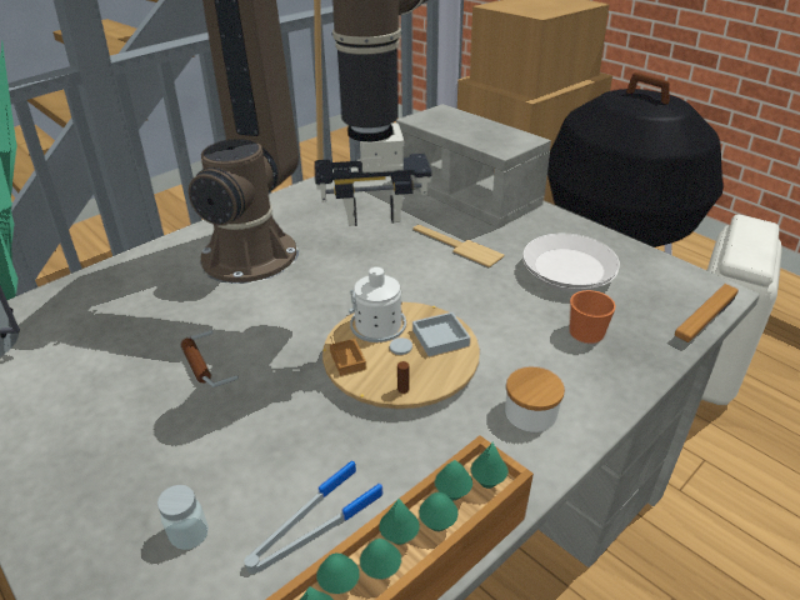

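The keeper stands upright in the ring (pot at (378,310)), the post is unmoved at 319.2°, the other objects are undisturbed and the gripper is clear. I'll hand it in.

```bash
python3 -c "
from plant import r
print(r.close_job())"
```

```text
the job is handed in; nothing more can be done
None
```

The job is handed in at about 27 s of the 61 s allowed: I turned the carousel two clicks to the pointer detent, released the post, then stood the garlic keeper upright inside the ring, and the last picture showed the carousel still in that detent and nothing else moved.

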